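# Shake drainage balls into a planter trough

### The arm

A 6-joint arm with a two-finger parallel gripper is mounted at the origin on the work surface. World frame = base frame: x ahead of the robot, y to its left, z up, the work surface at z = 0. Lengths are in m, angles in rad, forces in N, time in s.
With the tool pointing down it reaches from about 0.325 to 0.85 m from the base axis. Payload 4.4 kg.
Tool frame: the origin (TCP) lies on the centre line of the jaws, within the pads' length; the fingertips stand 14 mm ahead of it and the grasp point (between the pads) lies 5 mm behind it; z points along the fingers, y is the line along which they close (so a half turn about z gives the same grasp; the last joint's range is limited). The gripper opens to 94 mm and grips with 3 to 60 N. Pads are 16 mm wide; open, the fingers measure 119 mm over their backs; the gripper's body (75 mm by 177 mm) begins 78 mm behind the grasp point.
Start: joints at [-1.433, 0.207, 1.542, -0, 1.393, -0.15], TCP at [0.163, -0.551, 0.219] pointing down, gripper open.
Joint ranges: [-2.73, 2.73], [-0.86, 2.22], [0.23, 2.46], [-1.11, 4.25], [0.08, 2.63], [-2.82, 2.82]. Speed limits (rad/s): [2.79, 2.79, 3.14, 3.14, 3.14, 3.14].

### API

Orientations are given as a unit quaternion [x, y, z, w].
In Python, from rig import get_state, capture, camera_info, manip, spotter gives the robot as it stands.
- The arm moves only by the shell command python3 -m inch 'ROWS' [FORCE]. ROWS is JSON, a list of rows, each a list of 3 entries, a list of its own where there are three numbers: the shift along the world's x, y, z in m, then the turn about the world's z in degrees, then the opening, from -1 (shut) to 1 (fully open). A call has 1 to 8 rows; each row shifts and turns the commanded pose from where the row before left it; what a row does not reach is not made up. A row lasts 1/12 s, in which the tool goes at most 41.7 mm and 7.16 degrees, less where a joint would pass 70% of its speed; a pose out of reach is approached as far as the arm can. A call with a gripper value outside its range is refused whole. The fingers move at their own pace and stop on an object; FORCE is the grip in N (left out, the last holds). Time passes only in rows, so rows that do not move let the fingers close. It gives the time, the measured TCP pose, the force, the opening and the grip force at its end, in the units of the state.
- get_state(): the state, without advancing time (a new reading comes with each control period).
- capture(name): name is "scene" or "top" or "wrist"; returns the picture (400x640x3 uint8, blue, green, red); there is no depth.
- camera_info(name): a dict with "fx", "fy", "cx", "cy" (pixels), "camera_from_world" (4x4, takes a point from world to camera coordinates). Camera axes: x right, y down, z forward; pixel columns grow to the right and rows downward; lengths in m; the calibration is good to about 2 mm. A picture is of the moment at which its call begins: read the wrist's pose just before it. camera_info takes no time and is no camera call; for the wrist camera it gives the pose at the moment of the call.
- manip.close_job(): hands the job in; it is judged then, once.
Trained networks look in the newest picture that a camera, given by its name, has taken for a name from the list of things; names that differ only in an ending like _2 or _b are one class to them, and where a whole thing is asked for, a point or a joint stands for the part that bears it (a point fixed in the world has none). Each returns a list of dicts, best first, with "p" (0 to 1); they miss things now and then, are a little off and sometimes report something else, mostly with a low value. They report only what shows in the picture. A call takes as long as a camera call.
- spotter.search_frame(thing, camera): "rect" ([left, top, right, bottom] in pixels, round what is visible of it).
- spotter.place_of(thing, camera): "xy" ([column, row] in pixels: a listed point, or the origin of a listed thing).
The state is a dict: "time_s": time; "joints": joint angles; "qd": joint speeds; "joint_torque": joint torques, N m; "ee_pos": TCP position; "orientation": TCP orientation; "ft_force": force on the tool from outside, world axes, zero at the start; "torque": the same for the moment, N m; "grip_width": finger opening in m; "grip_force": force on a finger pad.
Only numpy, scipy, OpenCV 4.12 (cv2) and the standard library are available. Lean on these libraries where they do the work, as an engineer would, in place of code of your own. Each camera call takes 0.05 s, during which the arm holds its last target. There are 200 camera calls.

### The job

Lift the metal shaker up and off the rail it hangs on without spilling, and shake its six clay drainage balls out over the floor of the empty clay trough so that they are spread evenly over its three bays: all six in the trough, at least one and at most three in each bay. Then stand the empty shaker upright in the middle of the small wooden step. Do not handle the balls with the fingers, and leave the small chive pot, beaker and watering bulb where they are.

Things in the scene. Friction and masses are not known exactly. Their poses are not given: they have to be found in the camera images.
- shaker: Flat aluminium box shaker with clear lid, 83 mm long (x), 103 wide (y), set 15 deg nose-up on a flat 76 x 100 mm foot; 220 g. Origin: centre of the foot's underside; z up, mouth towards -x. Box top: z=53 at the front, 42 in the middle. Inside: 4 lanes along x; the outer two, closed in front, queue the balls and join the middle two at the rear, where one ball waits in each middle lane.
- shaker_grip (a point): Middle of the shaker's upright wooden handle, 76 mm above the foot's underside: a block 44 mm (x) by 16 mm (y), free from z=50 to z=94, centred over the foot. Pinch it across y from above. Axes as the shaker's.
- shaker_mouth (a point): Middle of the mouth's floor edge (x=-37, z=26 in the shaker); mouth 47 mm wide, 22 high. Upright keeps the balls in. Tip the mouth down 30 to 45 deg for 0.5 s: the two waiting balls roll out at 0.6 m/s and land 40 to 70 mm ahead if 90 mm up. Upright again for 1 s: the next two roll to the rear. So each nod gives two balls however long it lasts; three nods empty it.
- shaker_hook (a point): Underside of the shaker's sheet hook (x=56, z=56 in the shaker), 40 mm wide: front strap at x=44..47, tongue at x=65.5..68.5 reaching down to z=41. It must rise more than 15 mm to clear the bar, then move to -x.
- bracket: Fixed aluminium bracket shelf, 160 mm wide. Origin on the ledge under its hanging bar, which runs along y (150 mm, 8 mm thick, top z=116). A second bar at x=-10.5, z=68..80 steadies the hung shaker. Shelf plate behind (x=5..115, z=74). The shaker hangs upright on the -x side, its origin at x=-61.5, z=60 in this frame.
- hang_bar (a point): Middle of the top of the hanging bar.
- trough: Fixed open terracotta planter trough, 140 mm (x) by 320 mm (y), 50 mm high, walls and floor 6 mm. Two cross ribs at y=-52 and y=+52 (5 mm thick, tops at z=30) part its floor into three bays, 128 x 100 mm. Origin: centre of its underside.
- bay_right (a point): Centre of the floor of the bay at -y of the trough.
- bay_middle (a point): Centre of the floor of the middle bay.
- bay_left (a point): Centre of the floor of the bay at +y of the trough.
- step: Small fixed wooden stool step, top 180 x 180 mm at z=60. Origin: centre underneath, on the ledge.
- ball0_center (a point): Centre of a clay drainage ball, 20 mm across, 11 g; starts in the shaker.
- ball1_center (a point): Centre of a clay drainage ball, 20 mm across, 11 g; starts in the shaker.
- ball2_center (a point): Centre of a clay drainage ball, 20 mm across, 11 g; starts in the shaker.
- ball3_center (a point): Centre of a clay drainage ball, 20 mm across, 11 g; starts in the shaker.
- ball4_center (a point): Centre of a clay drainage ball, 20 mm across, 11 g; starts in the shaker.
- ball5_center (a point): Centre of a clay drainage ball, 20 mm across, 11 g; starts in the shaker.
- small_pot: Loose terracotta pot with chives, 72 mm across, 60 mm high (leaves to 160). Origin: centre of underside. Bystander.
- beaker: Loose glass measuring beaker, 68 mm across, 85 mm high. Origin: centre of underside. Bystander.
- bulb: Loose pink silicone watering bulb, 68 mm across, 100 mm high with its spout up. Origin: centre of underside. Bystander.

How it is judged:
By the outcome, as a careful person would: the job done as asked, in the order asked, and still so for the second after the job is handed in, with the robot touching nothing.
It also fails if it takes over 64 s, if anything falls off the work surface, if the arm or the gripper's body presses on something with over 40 N, if the wrist force passes 120 N, or if a joint passes its speed limit or range.

## Working session

There is one attempt and no reset: what is moved stays moved. The work goes in short steps, Python scripts to look and compute and a shell command to move; the robot and the scene stay as the last step left them, time stands still between calls to the robot, and variables do not carry over. Pictures are saved under pics/ and viewed, at most 10 in all, crops included, and the job is handed in when it is done.

```bash
ls; mkdir -p pics; cat > h.py <<'E'
import numpy as np, cv2
from rig import get_state, capture, camera_info, manip, spotter
def ray(cam,uv,ci=None):
    c=ci or camera_info(cam); T=np.array(c["camera_from_world"]); R=T[:3,:3]
    d=R.T@np.array([(uv[0]-c["cx"])/c["fx"],(uv[1]-c["cy"])/c["fy"],1.]); o=-R.T@T[:3,3]
    return o,d/np.linalg.norm(d)
def onz(cam,uv,z):
    o,d=ray(cam,uv); return o+d*(z-o[2])/d[2]
def proj(cam,P):
    c=camera_info(cam); q=np.array(c["camera_from_world"])@np.append(P,1)
    return np.array([c["fx"]*q[0]/q[2]+c["cx"],c["fy"]*q[1]/q[2]+c["cy"]])
def tri(obs):
    A=np.zeros((3,3));b=np.zeros(3)
    for o,d in obs:
        M=np.eye(3)-np.outer(d,d);A+=M;b+=M@o
    return np.linalg.solve(A,b)
E
python3 - <<'E'
from h import *
s=get_state();print({k:np.round(v,3).tolist() for k,v in s.items()})
for c in("scene","top"): cv2.imwrite(f"pics/{c}0.png",capture(c)); 
things=["shaker","shaker_grip","shaker_mouth","shaker_hook","bracket","hang_bar","trough","bay_right","bay_middle","bay_left","step","small_pot","beaker","bulb"]
for t in things:
    r={}
    for c in("scene","top"):
        q=spotter.place_of(t,c); r[c]=[(np.round(a["xy"]).tolist(),round(a["p"],2)) for a in q[:2]]
    o=[ray(c,r[c][0][0]) for c in r if r[c]]
    print(t,r,np.round(tri(o),3) if len(o)==2 else "")
for c in("scene","top"): print(c, np.round(ray(c,(320,200)),2).tolist())
E
```

```text
pics
{'time_s': 0.0, 'joints': [-1.434, 0.207, 1.543, 0.0, 1.394, -0.151], 'qd': [-0.001, 0.0, -0.0, 0.002, 0.001, -0.001], 'joint_torque': [0.001, -37.087, -28.141, 0.07, 0.036, -0.0], 'ee_pos': [0.163, -0.551, 0.218], 'orientation': [0.99, 0.143, 0.0, -0.001], 'ft_force': [-0.419, 0.073, 0.004], 'torque': [0.017, 0.025, 0.003], 'grip_force': 0.0, 'grip_width': 0.094}
shaker {'scene': [([425.0, 283.0], 0.61), ([278.0, 207.0], 0.49)], 'top': [([216.0, 231.0], 0.87)]} [0.476 0.361 0.054]
shaker_grip {'scene': [([431.0, 271.0], 0.73)], 'top': [([212.0, 225.0], 0.67)]} [0.485 0.361 0.129]
shaker_mouth {'scene': [([438.0, 276.0], 0.61), ([427.0, 285.0], 0.2)], 'top': [([319.0, 222.0], 0.72), ([209.0, 240.0], 0.64)]} [ 0.426  0.164 -0.087]
shaker_hook {'scene': [([412.0, 274.0], 0.88), ([408.0, 277.0], 0.16)], 'top': [([213.0, 213.0], 0.58)]} [0.529 0.352 0.13 ]
bracket {'scene': [([398.0, 297.0], 0.86)], 'top': [([224.0, 213.0], 0.97)]} [0.542 0.344 0.001]
hang_bar {'scene': [([406.0, 279.0], 0.92)], 'top': [([216.0, 213.0], 0.16)]} [0.534 0.347 0.1  ]
trough {'scene': [([357.0, 214.0], 
[... 262 characters left out ...]
op': [([319.0, 222.0], 0.76)]} [0.497 0.024 0.014]
bay_left {'scene': [([372.0, 236.0], 0.86)], 'top': [([288.0, 224.0], 0.92)]} [0.498 0.126 0.005]
step {'scene': [([298.0, 153.0], 0.63), ([358.0, 212.0], 0.31)], 'top': [([432.0, 206.0], 0.73)]} [ 0.544 -0.366  0.   ]
small_pot {'scene': [([308.0, 263.0], 0.71)], 'top': [([286.0, 159.0], 0.67), ([316.0, 230.0], 0.65)]} [0.726 0.128 0.009]
beaker {'scene': [([304.0, 232.0], 0.91)], 'top': [([322.0, 164.0], 0.92)]} [0.696 0.01  0.011]
bulb {'scene': [([276.0, 207.0], 0.59), ([306.0, 263.0], 0.26)], 'top': [([363.0, 158.0], 0.59)]} [ 0.725 -0.139 -0.005]
scene [[0.97, 0.7, 0.98], [-0.3, -0.6, -0.74]]
top [[0.37, 0.0, 1.6], [0.13, 0.01, -0.99]]
```

```bash
python3 -m inch --help 2>&1 | head -30
```

```text
invalid input: not JSON, or not a number
```

```bash
python3 - <<'E'
from h import *
a=cv2.imread("pics/scene0.png");b=cv2.imread("pics/top0.png")
cv2.imwrite("pics/v1.png",np.vstack([cv2.resize(a[140:340,220:540],(800,500))]))
cv2.imwrite("pics/v2.png",cv2.resize(b[120:290,160:500],(800,400)))
E
```

```text
(no output)
```

View pics/v1.png

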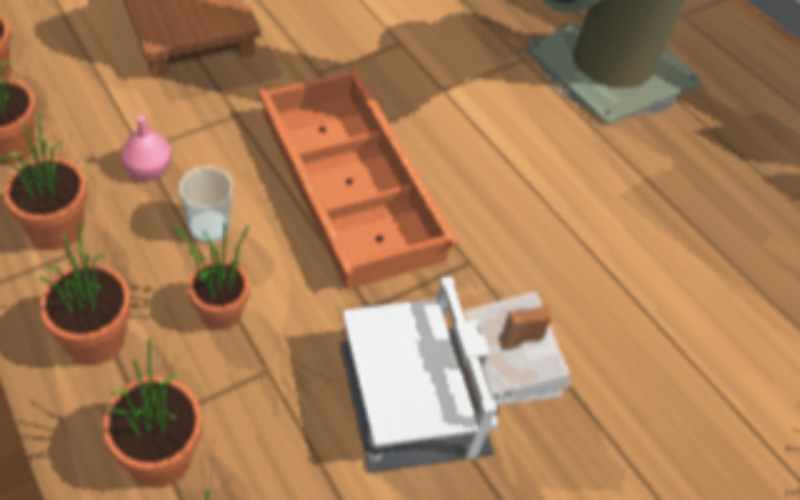

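View pics/v2.png

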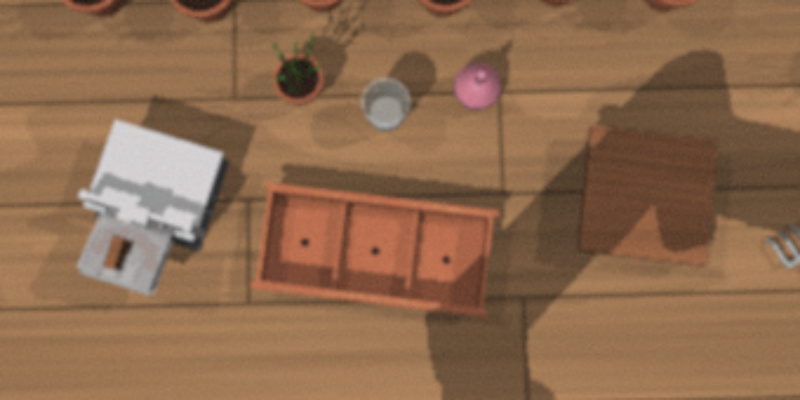

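```bash
python3 -m inch '[[[0.03,0.01,0.02],-4,1],[[0.037,0.015,0.01],-4,1],[[0.037,0.018,0.01],-4,1],[[0.037,0.018,0.01],-4,1],[[0.035,0.02,0.01],-4,1],[[0.035,0.022,0],-4,1],[[0.03,0.028,0],-4,1],[[0.025,0.033,0],-4,1]]' 10
python3 -m inch '[[[0.01,0.04,0],0,1],[[0,0.041,0],0,1],[[0,0.041,0],0,1],[[0,0.041,0],0,1],[[0,0.041,0],0,1],[[0,0.041,0],0,1],[[0,0.041,0],0,1],[[0,0.041,0],0,1]]'
python3 -m inch '[[[0,0.041,0],0,1],[[0,0.041,0],0,1],[[0,0.041,0],0,1],[[0,0.041,0],0,1],[[0,0.041,0],0,1],[[0,0.041,0],0,1],[[0,0.041,0],0,1],[[0,0.02,0],0,1]]'
python3 - <<'E'
from h import *
s=get_state();print({k:np.round(v,3).tolist() for k,v in s.items() if k in("time_s","joints","ee_pos","orientation")})
np.save("wci.npy",camera_info("wrist"),allow_pickle=True)
cv2.imwrite("pics/w1.png",capture("wrist"))
print(np.round(ray("wrist",(320,200)),3).tolist())
for t in["shaker_grip","shaker_hook","hang_bar","shaker_mouth","bracket","shaker"]:
    print(t,[(np.round(a["xy"]).tolist(),round(a["p"],2)) for a in spotter.place_of(t,"wrist")[:2]])
E
```

```text
time_s: 2.17
ee_pos: [0.43, -0.3872, 0.2794]
orientation: [0.991, -0.137, 0.001, 0.0]
ft_force: [-0.1, -0.1, 0.9]
grip_width: 0.0939
grip_force: 0.0
time_s: 2.83
ee_pos: [0.4376, -0.0591, 0.2794]
orientation: [0.991, -0.135, 0.0, 0.0]
ft_force: [0.9, 0.6, 0.2]
grip_width: 0.0938
grip_force: 0.0
time_s: 3.5
ee_pos: [0.4372, 0.2502, 0.2793]
orientation: [0.991, -0.133, -0.0, -0.001]
ft_force: [-0.5, 0.4, 0.8]
grip_width: 0.0939
grip_force: 0.0
{'time_s': 3.5, 'joints': [0.347, 0.01, 1.634, 0.002, 1.496, 2.184], 'ee_pos': [0.437, 0.25, 0.279], 'orientation': [0.991, -0.133, -0.0, -0.001]}
[[0.516, 0.229, 0.445], [-0.259, 0.07, -0.963]]
shaker_grip [([209.0, 185.0], 0.84)]
shaker_hook [([213.0, 125.0], 0.61)]
hang_bar [([213.0, 122.0], 0.91)]
shaker_mouth [([227.0, 205.0], 0.86)]
bracket [([241.0, 124.0], 0.94)]
shaker [([231.0, 168.0], 0.95)]
```

View pics/w1.png

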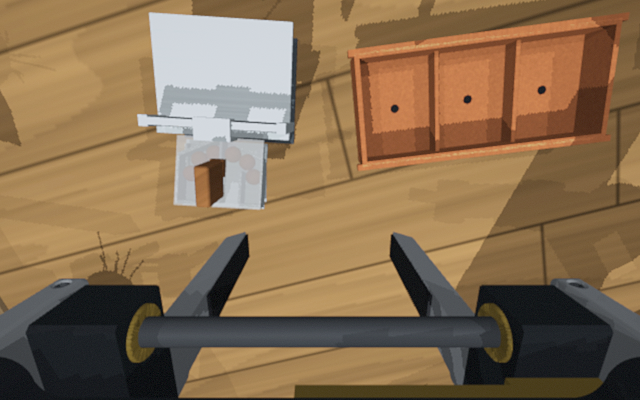

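```bash
python3 - <<'E'
from h import *
L=np.load("wci.npy",allow_pickle=True).item()
def on(uv,z):
    o,d=ray("wrist",uv,L); return (o+d*(z-o[2])/d[2])
ang=lambda v:np.degrees(np.arctan2(-v[0],v[1]))
l,r=on((138,117),.116),on((293,124),.116); print("bar",np.round([l,r,(l+r)/2],4).tolist(),np.linalg.norm(l-r),ang(l-r))
l,r=on((150,13),.074),on((293,20),.074); print("plate",np.linalg.norm(l-r),ang(l-r),(l+r)/2)
h=[on(u,.006) for u in((395,108),(467,99),(541,90))]; print("holes",np.round(h,4).tolist(),ang(h[0]-h[2]))
c=[on(u,.05) for u in((350,51),(360,170),(627,14),(611,134))]; print("trough",np.round(c,4).tolist(),np.mean(c,0),ang(c[0]-c[2]),ang(c[1]-c[3]),[np.linalg.norm(c[i]-c[j]) for i,j in((0,1),(2,3),(0,2),(1,3))])
# handle: top corners z .154
for u in((195,165),(226,159),(225,170),(209,206),(196,206)): print("handle",u,np.round(on(u,.154),4),np.round(on(u,.110),4))
for n,z in(("grip",.136),):
    print(n,on((209,185),z))
print("hook",on((213,125),.116),"bracket",on((241,124),0),"shaker",on((231,168),.06))
E
python3 - <<'E'
import cv2
a=cv2.imread("pics/w1.png")[100:220,120:320]
cv2.imwrite("pics/w1c.png",cv2.resize(a,(800,480),interpolation=cv2.INTER_CUBIC))
E
```

```text
bar [[0.5691, 0.4167, 0.116], [0.5178, 0.2569, 0.116], [0.5435, 0.3368, 0.116]] 0.16779509245045476 -17.83402411466148
plate 0.15942183958114228 -17.828975198124542 [0.65023725 0.30410685 0.074     ]
holes [[0.501, 0.1195, 0.006], [0.486, 0.0187, 0.006], [0.4704, -0.0833, 0.006]] -8.588849975968618
trough [[0.5824, 0.1706, 0.05], [0.436, 0.1921, 0.05], [0.5341, -0.1555, 0.05], [0.3952, -0.1376, 0.05]] [0.48691097 0.01737495 0.05      ] -8.432791170435632 -7.050398362386948 [np.float64(0.14801390341751866), np.float64(0.14002383050611464), np.float64(0.32966289199662274), np.float64(0.3322440859792727)]
handle (195, 165) [0.5055 0.3596 0.154 ] [0.504  0.3796 0.11  ]
handle (226, 159) [0.5029 0.3276 0.154 ] [0.501  0.3427 0.11  ]
handle (225, 170) [0.4928 0.3324 0.154 ] [0.4894 0.3482 0.11  ]
handle (209, 206) [0.4616 0.3618 0.154 ] [0.4535 0.382  0.11  ]
handle (196, 206) [0.4652 0.3748 0.154 ] [0.4576 0.3971 0.11  ]
grip [0.48056505 0.36137922 0.136     ]
hook [0.53981504 0.34137272 0.116     ] bracket [0.53877302 0.34108316 0.        ] shaker [0.4858621  0.35758143 0.06      ]
```

View pics/w1c.png

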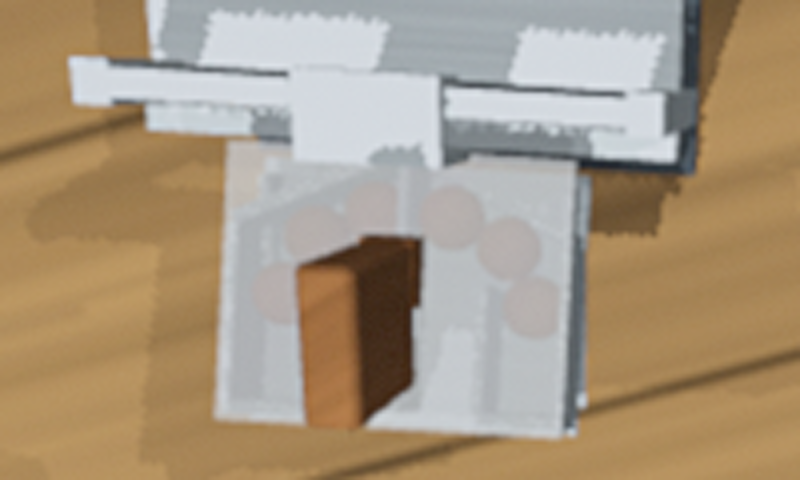

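```bash
python3 -m inch '[[[0.015,0.037,0],-2.6,1],[[0.015,0.037,0],0,1],[[0.015,0.036,0],0,1],[[0,0,-0.02],0,1],[[0,0,-0.02],0,1],[[0,0,0],0,1],[[0,0,0],0,1]]' 25
python3 - <<'E'
from h import *
s=get_state();q=s["orientation"];print(np.degrees(2*np.arctan2(q[1],q[0])))
L=camera_info("wrist");cv2.imwrite("pics/w2.png",capture("wrist"))
p=np.array(s["ee_pos"])
for z in(.117,.136,.154): print(proj("wrist",[p[0],p[1],z]), [ (np.round(a["xy"],1).tolist(), np.round(onz("wrist",a["xy"],z),4).tolist()) for a in spotter.place_of("shaker_grip","wrist")[:1]])
E
```

```text
time_s: 4.43
ee_pos: [0.4826, 0.3544, 0.2378]
orientation: [0.987, -0.158, -0.001, 0.001]
ft_force: [-0.2, 0.5, 1.0]
grip_width: 0.0941
grip_force: 0.0
-18.216574519104892
[318.99090577 201.87790634] [([312.2, 209.0], [0.4779, 0.3641, 0.117])]
[319.72075079 207.42702948] [([312.2, 209.0], [0.4835, 0.3622, 0.136])]
[320.19448292 213.16547491] [([312.2, 209.0], [0.4886, 0.3603, 0.154])]
```

View pics/w2.png

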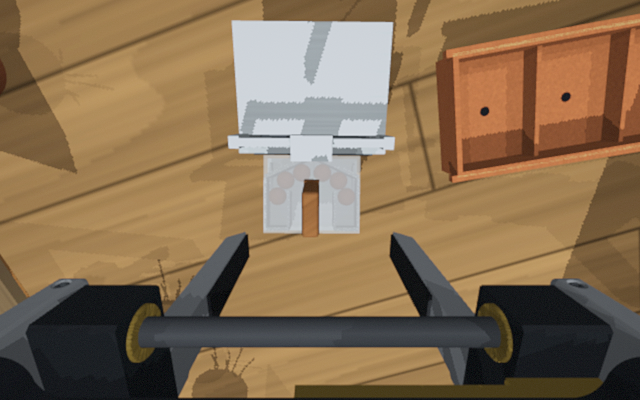

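```bash
python3 -m inch '[[[0,0.007,-0.02],0,1],[[0,0,-0.03],0,1],[[0,0,-0.03],0,1],[[0,0,-0.02],0,1],[[0,0,-0.007],0,1],[[0,0,0],0,-1],[[0,0,0],0,-1],[[0,0,0],0,-1]]' 25
python3 -m inch '[[[0,0,0],0,-1],[[0,0,0],0,-1],[[0,0,0],0,-1],[[0,0,0],0,-1]]'
```

```text
time_s: 5.3
ee_pos: [0.4847, 0.3639, 0.1348]
orientation: [0.988, -0.157, 0.002, -0.001]
ft_force: [0.1, 0.1, 0.4]
grip_width: 0.0774
grip_force: 0.0
time_s: 5.63
ee_pos: [0.4834, 0.3633, 0.1329]
orientation: [0.988, -0.157, 0.001, -0.0]
ft_force: [0.7, 0.1, -0.0]
grip_width: 0.0508
grip_force: 0.0
```

```bash
python3 -m inch '[[[0,0,0],0,-1],[[0,0,0],0,-1],[[0,0,0],0,-1],[[0,0,0],0,-1],[[0,0,0],0,-1],[[0,0,0],0,-1],[[0,0,0],0,-1]]'
python3 -m inch '[[[0,0,0.003],0,-1],[[0,0,0.006],0,-1],[[0,0,0.008],0,-1],[[0,0,0.008],0,-1],[[0,0,0.006],0,-1],[[0,0,0],0,-1]]'
```

```text
time_s: 6.22
ee_pos: [0.4829, 0.3629, 0.1321]
orientation: [0.987, -0.158, -0.0, 0.0]
ft_force: [-0.5, -0.1, -0.6]
grip_width: 0.0158
grip_force: 25.0
time_s: 6.72
ee_pos: [0.484, 0.364, 0.1658]
orientation: [0.988, -0.157, 0.001, -0.001]
ft_force: [0.5, -0.1, -2.0]
grip_width: 0.0158
grip_force: 25.0
```

```bash
python3 -m inch '[[[-0.008,0.0025,0.004],0,-1],[[-0.015,0.005,0.004],0,-1],[[-0.02,0.0065,0],0,-1],[[-0.017,0.005,0],0,-1],[[-0.01,0.002,0],2,-1],[[-0.005,0,0],4,-1],[[0,-0.006,0],7,-1],[[0,-0.012,0],7,-1]]'
python3 -m inch '[[[0,-0.018,0],7,-1],[[0,-0.022,0],7,-1],[[0,-0.022,0],7,-1],[[-0.003,-0.022,0],7,-1],[[-0.003,-0.022,0],7,-1],[[-0.003,-0.022,0],7,-1],[[-0.003,-0.022,0],7,-1],[[-0.003,-0.022,0],7,-1]]'
python3 -m inch '[[[-0.003,-0.016,0],7,-1],[[-0.003,-0.01,0],7,-1],[[-0.003,-0.004,0],7,-1],[[0,0,0],7,-1],[[0,0,0],7,-1],[[0,0,0],7,-1],[[0,0,0],7,-1],[[0,0,0],7,-1]]'
python3 -m inch '[[[0,0,0],7,-1],[[0,0,0],7,-1],[[0,0,0],7,-1],[[0,0,0],7,-1],[[0,0,0],0,-1]]'
python3 - <<'E'
from h import *
s=get_state();q=s["orientation"];print(np.degrees(2*np.arctan2(q[1],q[0])),np.round(s["joints"],2))
E
```

```text
time_s: 7.38
ee_pos: [0.4064, 0.3671, 0.1711]
orientation: [1.0, 0.022, -0.0, -0.0]
ft_force: [0.1, 0.2, -2.7]
grip_width: 0.0155
grip_force: 25.0
time_s: 8.05
ee_pos: [0.3918, 0.1934, 0.171]
orientation: [0.873, 0.488, -0.0, 0.0]
ft_force: [1.0, -0.5, -2.4]
grip_width: 0.0156
grip_force: 25.0
time_s: 8.72
ee_pos: [0.3831, 0.1643, 0.171]
orientation: [0.542, 0.84, -0.0, 0.0]
ft_force: [0.7, 0.3, -2.9]
grip_width: 0.016
grip_force: 25.0
time_s: 9.13
ee_pos: [0.3832, 0.1643, 0.171]
orientation: [0.325, 0.946, -0.0, -0.0]
ft_force: [0.8, 0.4, -3.3]
grip_width: 0.0158
grip_force: 25.0
142.1207809934905 [ 0.2  -0.09  1.96 -0.    1.27 -0.71]
```

```bash
python3 -m inch '[[[0,-0.006,0],7,-1],[[0,-0.011,0],7,-1],[[0,-0.007,-0.005],7,-1],[[0,-0.002,-0.012],7,-1],[[0,0,-0.016],1.7,-1],[[0,0,-0.012],0,-1],[[0,0,-0.008],0,-1],[[0,0,-0.002],0,-1]]'
python3 -m inch '[[[0,0,0],0,-1]]'
python3 - <<'E'
from h import *
s=get_state();q=s["orientation"];print(np.degrees(2*np.arctan2(q[1],q[0])))
w=capture("wrist");print(np.round(proj("wrist",[.436,.192,.05])),np.round(proj("wrist",[.3952,-.1376,.05])))
np.save("wci2.npy",camera_info("wrist"),allow_pickle=True)
for t in("bay_left","bay_middle","bay_right"):
  print(t,[(np.round(a["xy"]).tolist(),round(a["p"],2),np.round(onz("wrist",a["xy"],.006),4).tolist()) for a in spotter.place_of(t,"wrist")[:1]])
cv2.imwrite("pics/w3.png",w)
E
```

```text
time_s: 9.8
ee_pos: [0.3824, 0.1381, 0.1147]
orientation: [0.074, 0.997, -0.0, -0.001]
ft_force: [0.7, -0.4, -3.4]
grip_width: 0.016
grip_force: 25.0
time_s: 9.88
ee_pos: [0.3833, 0.1382, 0.1157]
orientation: [0.074, 0.997, -0.0, -0.001]
ft_force: [0.5, 0.5, -2.9]
grip_width: 0.016
grip_force: 25.0
171.552047486874
[389. 265.] [ 15. 273.]
bay_left [([320.0, 310.0], 0.97, [0.5059, 0.1203, 0.006])]
bay_middle []
bay_right [([319.0, 259.0], 0.47, [0.4448, 0.1283, 0.006])]
```

View pics/w3.png

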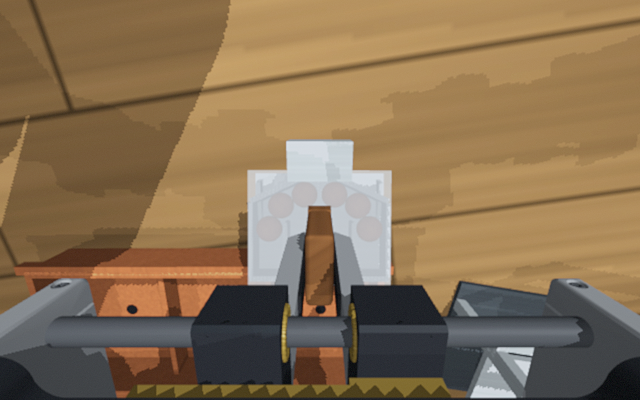

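```bash
python3 -m inch '[[[0.003,0,-0.002],0,-1],[[0.007,-0.001,0],0,-1],[[0.024,-0.0035,0.002],0,-1],[[0.03,-0.0043,0.005],0,-1],[[0,0,0],0,-1],[[0,0,0],0,-1],[[0,0,0],0,-1],[[0,0,0],0,-1]]' 20
python3 - <<'E'
from h import *
w=capture("wrist");s=capture("scene")
cv2.imwrite("pics/n1.png",np.hstack([w[100:400,120:520],cv2.resize(s[140:320,260:500],(400,300))]))
E
```

```text
time_s: 10.75
ee_pos: [0.4472, 0.1294, 0.121]
orientation: [0.073, 0.997, -0.0, -0.0]
ft_force: [0.4, -0.7, -2.8]
grip_width: 0.0155
grip_force: 20.0
```

View pics/n1.png

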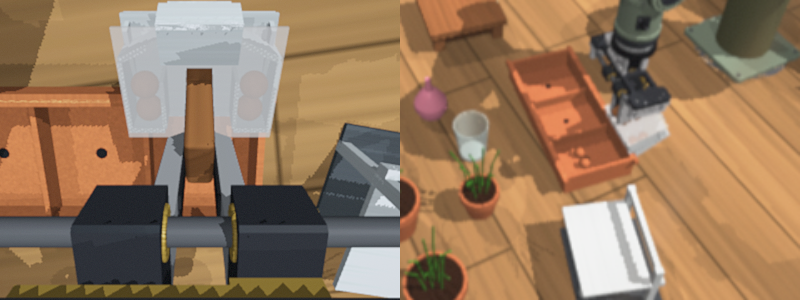

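```bash
python3 -m inch '[[[0,0,0.006],0,-1],[[0,0,0.008],0,-1],[[0,0,0.006],0,-1],[[0.006,-0.0085,0],0,-1],[[0.006,-0.0085,0],0,-1],[[0,0,-0.007],0,-1],[[0,0,-0.008],0,-1],[[0,0,0],0,-1]]' 12
python3 -m inch '[[[-0.008,0.001,0],0,-1],[[-0.008,0.001,0],0,-1],[[-0.008,0.001,0],0,-1],[[-0.008,0.001,-0.002],0,-1],[[-0.007,0.001,-0.002],0,-1],[[0,0,0],0,-1]]'
python3 - <<'E'
from h import *
w=capture("wrist");s=capture("scene")
cv2.imwrite("pics/n2.png",np.hstack([w[100:400,120:520],cv2.resize(s[170:290,310:470],(400,300))]))
E
```

```text
time_s: 11.52
ee_pos: [0.4599, 0.1118, 0.1247]
orientation: [0.074, 0.997, -0.0, -0.0]
ft_force: [0.8, -0.5, -1.0]
grip_width: 0.0156
grip_force: 12.0
time_s: 12.02
ee_pos: [0.4187, 0.1179, 0.1226]
orientation: [0.073, 0.997, 0.0, -0.001]
ft_force: [-1.8, -1.2, 4.2]
grip_width: 0.0162
grip_force: 12.0
```

View pics/n2.png

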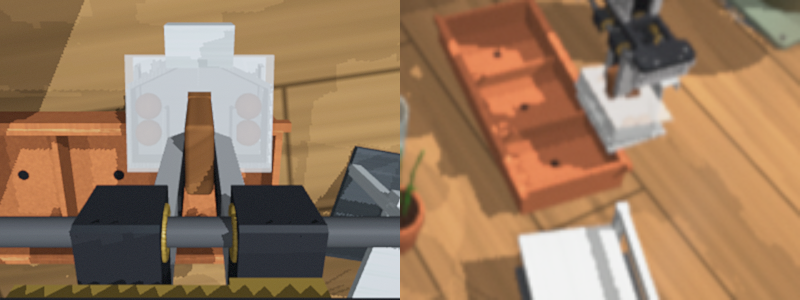

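```bash
cat >> h.py <<'E'
def tiltcheck(w):
    """hook's rear edge row in the wrist image vs. expectation for tilts"""
    s=get_state();p=np.array(s["ee_pos"]);q=s["orientation"];y=2*np.arctan2(q[1],q[0]);xs=np.array([np.cos(y),np.sin(y),0])
    g=p+[0,0,.005]; tab={}
    for t in(-10,0,10,20,30,40):
        a=np.radians(t);X,Z=68.5e-3,-18e-3
        tab[t]=round(float(proj("wrist",g+xs*(X*np.cos(a)-Z*np.sin(a))+np.array([0,0,X*np.sin(a)+Z*np.cos(a)]))[1]),1)
    T=cv2.imread("pics/w3.png")[132:200,236:404]
    r=cv2.matchTemplate(w[60:260,200:440],T,cv2.TM_CCOEFF_NORMED);_,m,_,l=cv2.minMaxLoc(r)
    return tab,round(m,2),(l[0]+200-236,l[1]+60-132)
def balls(cam):
    o=[]
    for i in range(1):
        o+=[(np.round(a["xy"]).tolist(),round(a["p"],2),np.round(onz(cam,a["xy"],.016)[:2],3).tolist()) for a in spotter.place_of("ball0_center",cam)]
    return o
E
python3 - <<'E'
from h import *
print(tiltcheck(capture("wrist"))); print(balls("wrist")); capture("top"); print("top",balls("top")); capture("scene"); print("scene",balls("scene"))
E
python3 -m inch '[[[-0.002,0,-0.003],0,-1],[[-0.002,0,-0.003],0,-1],[[0,0,0],0,-1],[[0,0,0],0,-1]]'
python3 - <<'E'
from h import *
w=capture("wrist");cv2.imwrite("pics/n3.png",w);print(tiltcheck(w)); print(balls("wrist"))
E
```

```text
({-10: 144.9, 0: 139.5, 10: 137.1, 20: 138.6, 30: 144.9, 40: 156.9}, 0.95, (-1, -16))
[([319.0, 324.0], 0.55, [0.555, 0.097])]
top [([292.0, 208.0], 0.59, [0.548, 0.111])]
scene []
time_s: 12.75
ee_pos: [0.416, 0.1184, 0.1175]
orientation: [0.073, 0.997, 0.001, -0.0]
ft_force: [-1.7, 0.6, 8.6]
grip_width: 0.0162
grip_force: 12.0
({-10: 144.8, 0: 139.4, 10: 137.1, 20: 138.6, 30: 145.0, 40: 156.9}, 0.93, (0, -16))
[([321.0, 205.0], 0.19, [0.415, 0.12])]
```

```bash
python3 - <<'E'
from h import *
a=cv2.imread("pics/n3.png");b=cv2.imread("pics/w3.png");s=capture("scene");t=capture("top")
z=lambda i:cv2.resize(i,(400,300),interpolation=cv2.INTER_CUBIC)
cv2.imwrite("pics/c9.png",np.vstack([np.hstack([z(a[120:300,200:440]),z(b[120:300,200:440])]),np.hstack([z(s[200:290,340:460]),z(t[180:255,250:350])])]))
E
```

```text
(no output)
```

View pics/c9.png

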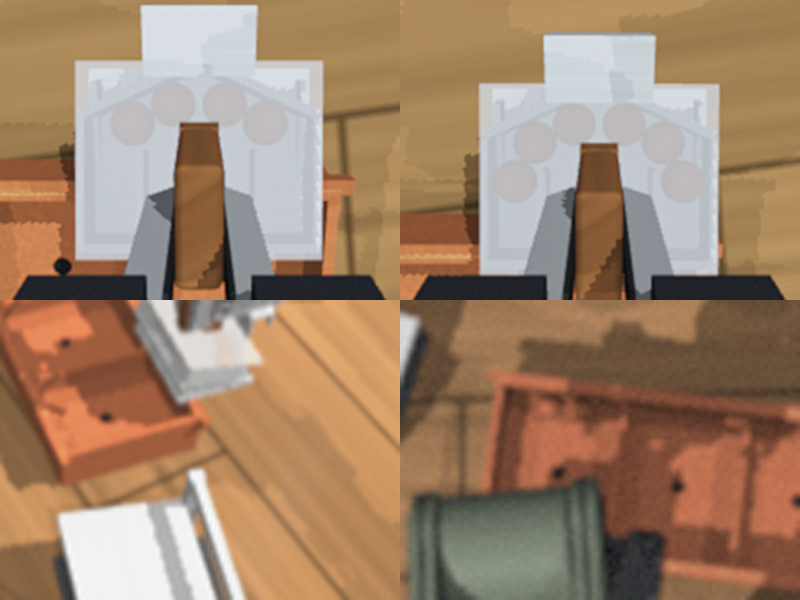

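```bash
python3 - <<'E'
from h import *
from scipy.optimize import least_squares
L3=np.load("wci2.npy",allow_pickle=True).item()
s=get_state();p=np.array(s["ee_pos"]);q=s["orientation"];y=2*np.arctan2(q[1],q[0]);xs=np.array([np.cos(y),np.sin(y),0]);ys=np.array([-xs[1],xs[0],0])
pts=lambda ox,oy,oz,t,hw,xf,xr:[p+xs*(ox+X*np.cos(t)-Z*np.sin(t))+ys*(oy+Y)+np.array([0,0,oz+X*np.sin(t)+Z*np.cos(t)]) for X,Y,Z in((xr,-hw,.031),(xr,hw,.031),(xf,hw,.053),(xf,-hw,.053))]
P=lambda a:np.array([proj("wrist",v) for v in pts(*a)]).ravel()
w3=np.array([248,170.4,390.8,170.4,390.8,285,248,285.]); n3=np.array([245,157.,393.8,157,393.8,276,245,276])
f=least_squares(lambda a:P((a[0],a[1],-.072,0,.0515,a[2],a[3]))-w3,[0,0,-.045,.04]);print(f.x,f.cost,f.fun.round(1))
xf,xr=f.x[2:]
g=least_squares(lambda a:P((a[0],a[1],a[2],a[3],.0515,xf,xr))-n3,[f.x[0],f.x[1],-.066,0]);print(g.x,np.degrees(g.x[3]),g.cost)
E
```

```text
[-0.03488452  0.0004161  -0.00823049  0.07274815] 40867.23837784087 [ 142.8    9.8 -142.8    9.9 -142.3   11.   142.5   10.9]Traceback (most recent call last):
  File "<stdin>", line 10, in <module>
    return func(*args, **kwargs)
    result = trf(vector_fun.fun, vector_fun.jac, x0, f0, J0, lb, ub, ftol, xtol,
                 gtol, max_nfev, x_scale, loss_function, tr_solver,
                 tr_options.copy(), verbose, callback=callback_wrapped)
    return trf_no_bounds(
        fun, jac, x0, f0, J0, ftol, xtol, gtol, max_nfev, x_scale,
        loss_function, tr_solver, tr_options, verbose, callback=callback)
    J = jac(x)
    self._update_jac()
    ~~~~~~~~~~~~~~~~^^
    self.J = self.jac_wrapped(xp_copy(self.x), f0=self.f)
             ~~~~~~~~~~~~~~~~^^^^^^^^^^^^^^^^^^^^^^^^^^^^
    J, dct = approx_derivative(
             ~~~~~~~~~~~~~~~~~^
        self.fun,
        ^^^^^^^^^
    ...<2 lines>...
        **self.finite_diff_options,
        ^^^^^^^^^^^^^^^^^^^^^^^^^^^
    )
    ^
    J, _nfev = _dense_difference(fun_wrapped, x0, f0, h,
               ~~~~~~~~~~~~~~~~~^^^^^^^^^^^^^^^^^^^^^^^^
                             use_one_sided, method,
                             ^^^^^^^^^^^^^^^^^^^^^^
                             mf)
                             ^^^
    df = [f_eval - f0 for f_eval in f_evals]
                                    ^^^^^^^
    f = np.atleast_1d(self.fun(x, *self.args, **self.kwargs))
                      ~~~~~~~~^^^^^^^^^^^^^^^^^^^^^^^^^^^^^^
    return np.atleast_1d(self.fun(x))
                         ~~~~~~~~^^^
    return self.f(x, *self.args, **self.kwargs)
           ~~~~~~^^^^^^^^^^^^^^^^^^^^^^^^^^^^^^
  File "<stdin>", line 10, in <lambda>
  File "<stdin>", line 6, in <lambda>
  File "h.py", line 10, in proj
    c=camera_info(cam); q=np.array(c["camera_from_world"])@np.append(P,1)
ValueError: time passes only in moves, steps and waits
```

```bash
cat >> h.py <<'E'
from scipy.optimize import least_squares
W3=np.array([248,170.4,390.8,170.4,390.8,285,248,285.])
def offs(img):
    """shaker offset in the tool (upright): shift along shaker x,y and foot below TCP"""
    c=camera_info("wrist");T=np.array(c["camera_from_world"])
    s=get_state();p=np.array(s["ee_pos"]);q=s["orientation"];y=2*np.arctan2(q[1],q[0]);xs=np.array([np.cos(y),np.sin(y),0]);ys=np.array([-xs[1],xs[0],0])
    def P(ox,oy,oz,xf,xr):
        o=[]
        for X,Y,Z in((xr,.0515,.031),(xr,-.0515,.031),(xf,-.0515,.053),(xf,.0515,.053)):
            v=T@np.append(p+xs*(ox+X)+ys*(oy+Y)+[0,0,oz+Z],1);o+=[c["fx"]*v[0]/v[2]+c["cx"],c["fy"]*v[1]/v[2]+c["cy"]]
        return np.array(o)
    if P(0,0,-.07,-.04,.04)[0]>P(0,0,-.07,-.04,.04)[2]: ys=-ys
    f=least_squares(lambda a:P(0,a[0],-.072,a[1],a[2])-W3,[0,-.045,.04],x_scale=.01)
    b=cv2.imread("pics/w3.png");x0,y0=236,132;A=b[y0:200,x0:404];best=(0,)
    for k in np.arange(.92,1.15,.005):
        B=cv2.resize(A,None,fx=k,fy=k);_,m,_,l=cv2.minMaxLoc(cv2.matchTemplate(img[60:260,180:460],B,cv2.TM_CCOEFF_NORMED))
        if m>best[0]: best=(m,k,l[0]+180,l[1]+60)
    m,k,u,v=best;n=((W3.reshape(4,2)-[x0,y0])*k+[u,v]).ravel()
    g=least_squares(lambda a:P(a[0],a[1],a[2],*f.x[1:])-n,[0,f.x[0],-.068],x_scale=.01)
    return "calib",f.x.round(4),round(f.cost,1),"match",round(m,3),round(k,3),"dx,dy,dz",(g.x-[0,f.x[0],0]).round(4),round(g.cost,1)
E
python3 - <<'E'
from h import *
print(offs(cv2.imread("pics/n3.png")))
E
```

```text
('calib', array([ 0.0005, -0.0341,  0.045 ]), np.float64(0.6), 'match', 0.969, np.float64(1.045), 'dx,dy,dz', array([ 0.0113,  0.0002, -0.0668]), np.float64(0.3))
```

```bash
python3 -m inch '[[[0,0,0.006],0,-1],[[-0.008,0.001,0],0,-1],[[-0.012,0.0017,0],0,-1],[[-0.008,0.001,0],0,-1],[[-0.005,0.001,-0.006],0,-1],[[0,0,-0.014],0,-1],[[0,0,-0.016],0,-1],[[0,0,-0.01],0,-1]]' 20
python3 -m inch '[[[0,0,-0.006],0,-1],[[0,0,-0.003],0,-1],[[0,0,-0.001],0,-1],[[0,0,0],0,-1],[[0,0,0],0,-1]]'
```

```text
time_s: 13.62
ee_pos: [0.3819, 0.122, 0.0742]
orientation: [0.073, 0.997, -0.0, -0.001]
ft_force: [-0.2, 0.2, -2.9]
grip_width: 0.0156
grip_force: 20.0
time_s: 14.03
ee_pos: [0.3845, 0.1222, 0.0673]
orientation: [0.073, 0.997, 0.0, 0.0]
ft_force: [-2.8, 0.3, 7.9]
grip_width: 0.016
grip_force: 20.0
```

```bash
python3 -m inch '[[[0,0,0],0,-0.4],[[0,0,0],0,-0.4],[[-0.007,0.001,0.003],0,-0.4],[[-0.007,0.001,0.003],0,-0.4],[[0,0,0],0,-0.4],[[0,0,0],0,-1],[[0,0,0],0,-1],[[0,0,0],0,-1]]' 25
python3 -m inch '[[[0,0,0],0,-1],[[0,0,0],0,-1],[[0,0,0.003],0,-1],[[0,0,0.008],0,-1],[[0,0,0.015],0,-1],[[0,0,0.012],0,-1],[[0,0,0.006],0,-1],[[0,0,0],0,-1]]'
python3 - <<'E'
from h import *
w=capture("wrist");cv2.imwrite("pics/n4.png",w);print(offs(w)); s=get_state();q=s["orientation"];print(np.degrees(2*np.arctan2(q[1],q[0])))
capture("top");print(balls("top"));capture("scene");print(balls("scene"))
E
```

```text
time_s: 14.7
ee_pos: [0.3701, 0.124, 0.0722]
orientation: [0.073, 0.997, 0.0, 0.0]
ft_force: [-0.7, 0.4, 1.2]
grip_width: 0.016
grip_force: 25.0
time_s: 15.37
ee_pos: [0.3714, 0.1241, 0.1177]
orientation: [0.073, 0.997, 0.0, 0.002]
ft_force: [0.3, -0.2, -2.3]
grip_width: 0.0155
grip_force: 25.0
('calib', array([ 0.0005, -0.0343,  0.0449]), np.float64(0.6), 'match', 0.993, np.float64(0.985), 'dx,dy,dz', array([-0.0046,  0.0002, -0.0749]), np.float64(0.3))
171.5880271864393
[([295.0, 210.0], 0.47, [0.544, 0.101])]
[]
```

```bash
python3 -m inch '[[[-0.001,-0.008,0],0,-1],[[-0.0023,-0.016,0],0,-1],[[-0.003,-0.02,0],0,-1],[[-0.0027,-0.019,0],0,-1],[[-0.0022,-0.015,0],0,-1],[[-0.0013,-0.009,-0.002],0,-1],[[0,0,0],0,-1],[[0,0,0],0,-1]]'
python3 -m inch '[[[0.004,0,0],0,-1],[[0.008,-0.001,0],0,-1],[[0.024,-0.0035,0.002],0,-1],[[0.03,-0.0043,0.005],0,-1],[[0,0,0],0,-1],[[0,0,0],0,-1],[[0,0,0],0,-1],[[0,0,0],0,-1]]' 20
python3 - <<'E'
from h import *
w=capture("wrist");cv2.imwrite("pics/n5.png",w)
t=capture("top");print(balls("top"));s=capture("scene");print(balls("scene"))
cv2.imwrite("pics/t5.png",t);cv2.imwrite("pics/s5.png",s)
E
```

```text
time_s: 16.28
ee_pos: [0.357, 0.0366, 0.1137]
orientation: [0.074, 0.997, 0.0, -0.0]
ft_force: [0.4, 0.1, -2.1]
grip_width: 0.0158
grip_force: 25.0
time_s: 16.95
ee_pos: [0.4227, 0.0286, 0.1209]
orientation: [0.073, 0.997, 0.0, -0.0]
ft_force: [0.1, -0.4, -1.6]
grip_width: 0.0159
grip_force: 20.0
[([296.0, 205.0], 0.61, [0.558, 0.098])]
[]
```

```bash
python3 -m inch '[[[0.008,-0.001,0.001],0,-1],[[0,0,0],0,-1],[[0,0,0],0,-1],[[0,0,0],0,-1],[[0,0,0],0,-1],[[0,0,0],0,-1]]'
python3 - <<'E'
from h import *
w=capture("wrist");cv2.imwrite("pics/n6.png",w)
n1=cv2.imread("pics/n1.png")[:,:400]  # offset (120,100)
def hsvsat(i): return cv2.cvtColor(i,cv2.COLOR_BGR2HSV)[...,1]
for nm in("n5","n6"):
    im=cv2.imread(f"pics/{nm}.png")[100:400,120:520]
    M=np.eye(3,dtype=np.float32);mask=np.zeros(n1.shape[:2],np.uint8);mask[5:135,108:292]=255
    try:
        cc,M=cv2.findTransformECC(cv2.cvtColor(n1,6),cv2.cvtColor(im,6),M,cv2.MOTION_HOMOGRAPHY,(3,200,1e-6),mask,5)
    except Exception as e: print(nm,e);continue
    a=cv2.warpPerspective(im,M,(400,300),flags=cv2.INTER_LINEAR|cv2.WARP_INVERSE_MAP)
    q=cv2.perspectiveTransform(np.float32([[[110,27],[290,27],[272,137],[128,137]]]),M)[0]+[120,100]
    print(nm,round(cc,3),q.round(0).tolist())
    for x,y in((144,84),(144,107),(248,84),(248,107),(175,107),(224,107)): print((x,y),hsvsat(n1)[y-3:y+4,x-3:x+4].mean().round(),hsvsat(a)[y-3:y+4,x-3:x+4].mean().round())
E
```

```text
time_s: 17.7
ee_pos: [0.4312, 0.0272, 0.122]
orientation: [0.073, 0.997, 0.0, -0.0]
ft_force: [-2.0, 0.2, -2.3]
grip_width: 0.0162
grip_force: 20.0
n5 0.909 [[238.0, 148.0], [407.0, 133.0], [393.0, 235.0], [248.0, 245.0]]
(144, 84) 14.0 9.0
(144, 107) 13.0 11.0
(248, 84) 12.0 9.0
(248, 107) 13.0 10.0
(175, 107) 10.0 9.0
(224, 107) 10.0 9.0
n6 0.913 [[237.0, 146.0], [408.0, 130.0], [393.0, 233.0], [248.0, 243.0]]
(144, 84) 14.0 8.0
(144, 107) 13.0 14.0
(248, 84) 12.0 8.0
(248, 107) 13.0 12.0
(175, 107) 10.0 8.0
(224, 107) 10.0 8.0
```

```bash
python3 - <<'E'
from h import *
a=cv2.imread("pics/n6.png");s=capture("scene");t=capture("top")
z=lambda i:cv2.resize(i,(400,300),interpolation=cv2.INTER_CUBIC)
cv2.imwrite("pics/c10.png",np.vstack([np.hstack([z(a[90:330,160:480]),z(s[170:275,320:460])]),np.hstack([z(cv2.imread("pics/n4.png")[90:330,160:480]),z(t[180:255,265:365])])]))
E
```

```text
(no output)
```

View pics/c10.png

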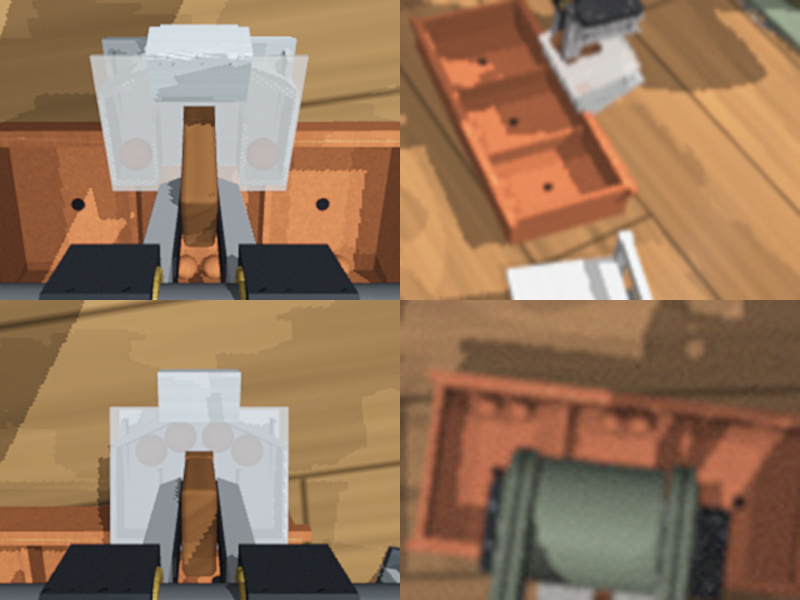

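```bash
python3 -m inch '[[[0,0,0.006],0,-1],[[0,0,0.008],0,-1],[[0,0,0.006],0,-1],[[0.007,-0.001,0],0,-1],[[0.007,-0.001,0],0,-1],[[0,0,-0.007],0,-1],[[0,0,-0.008],0,-1],[[0,0,0],0,-1]]' 12
python3 -m inch '[[[-0.008,0.001,0],0,-1],[[-0.008,0.001,0],0,-1],[[-0.008,0.001,0],0,-1],[[-0.008,0.001,-0.002],0,-1],[[-0.007,0.001,-0.002],0,-1],[[-0.002,0,-0.002],0,-1],[[-0.002,0,-0.002],0,-1],[[0,0,0],0,-1]]'
python3 -m inch '[[[0,0,0],0,-1],[[0,0,0],0,-1],[[0,0,0],0,-1],[[0,0,0],0,-1],[[0,0,0],0,-1],[[0,0,0],0,-1],[[0,0,0],0,-1],[[0,0,0],0,-1]]'
python3 - <<'E'
from h import *
w=capture("wrist");cv2.imwrite("pics/n7.png",w);print(offs(w))
print(balls("wrist"))
E
```

```text
time_s: 18.52
ee_pos: [0.4453, 0.0251, 0.1256]
orientation: [0.073, 0.997, -0.0, -0.001]
ft_force: [0.9, -0.5, -2.3]
grip_width: 0.0158
grip_force: 12.0
time_s: 19.18
ee_pos: [0.4014, 0.0308, 0.1204]
orientation: [0.073, 0.997, 0.0, -0.0]
ft_force: [-1.7, 2.2, 9.5]
grip_width: 0.0161
grip_force: 12.0
time_s: 19.85
ee_pos: [0.4016, 0.0307, 0.1203]
orientation: [0.073, 0.997, 0.0, -0.0]
ft_force: [-1.8, 1.8, 10.7]
grip_width: 0.016
grip_force: 12.0
('calib', array([ 0.0005, -0.0342,  0.0449]), np.float64(0.6), 'match', 0.94, np.float64(1.025), 'dx,dy,dz', array([ 0.006 , -0.0001, -0.0693]), np.float64(0.2))
[]
```

```bash
python3 -m inch '[[[0,0,0.006],0,-1],[[-0.008,0.001,0],0,-1],[[-0.012,0.0017,0],0,-1],[[-0.008,0.001,0],0,-1],[[-0.005,0.001,-0.006],0,-1],[[0,0,-0.014],0,-1],[[0,0,-0.016],0,-1],[[0,0,-0.01],0,-1]]' 20
python3 -m inch '[[[0,0,-0.006],0,-1],[[0,0,-0.003],0,-1],[[0,0,-0.003],0,-1],[[0,0,0],0,-1],[[0,0,0],0,-1]]'
```

```text
time_s: 20.62
ee_pos: [0.3675, 0.0351, 0.0773]
orientation: [0.073, 0.997, 0.0, -0.001]
ft_force: [-0.0, -0.0, -2.1]
grip_width: 0.0155
grip_force: 20.0
time_s: 21.03
ee_pos: [0.3708, 0.0347, 0.0687]
orientation: [0.073, 0.997, -0.0, 0.001]
ft_force: [-2.6, -0.5, 9.0]
grip_width: 0.0159
grip_force: 20.0
```

```bash
python3 -m inch '[[[0,0,0],0,-0.4],[[0,0,0],0,-0.4],[[-0.005,0.0007,0.002],0,-0.4],[[-0.005,0.0007,0.002],0,-0.4],[[0,0,0],0,-0.4],[[0,0,0],0,-1],[[0,0,0],0,-1],[[0,0,0],0,-1]]' 25
python3 -m inch '[[[0,0,0],0,-1],[[0,0,0],0,-1],[[0,0,0.003],0,-1],[[0,0,0.008],0,-1],[[0,0,0.015],0,-1],[[0,0,0.012],0,-1],[[0,0,0.006],0,-1],[[0,0,0],0,-1]]'
python3 - <<'E'
from h import *
w=capture("wrist");cv2.imwrite("pics/n8.png",w);print(offs(w))
E
```

```text
time_s: 21.7
ee_pos: [0.3595, 0.0363, 0.0711]
orientation: [0.073, 0.997, 0.0, 0.0]
ft_force: [0.2, -0.1, 0.0]
grip_width: 0.0157
grip_force: 25.0
time_s: 22.37
ee_pos: [0.3609, 0.0361, 0.1167]
orientation: [0.073, 0.997, -0.0, 0.002]
ft_force: [0.2, 0.7, -2.6]
grip_width: 0.0157
grip_force: 25.0
('calib', array([ 0.0005, -0.0343,  0.0448]), np.float64(0.6), 'match', 0.925, np.float64(0.99), 'dx,dy,dz', array([-0.0067, -0.0001, -0.0732]), np.float64(0.3))
```

```bash
python3 -m inch '[[[-0.001,-0.008,0],0,-1],[[-0.0023,-0.016,0],0,-1],[[-0.0035,-0.023,0],0,-1],[[-0.0035,-0.024,0],0,-1],[[-0.0027,-0.018,0],0,-1],[[-0.0019,-0.014,-0.003],0,-1],[[0,0,0],0,-1],[[0,0,0],0,-1]]'
python3 - <<'E'
from h import *
s=get_state();d=np.array(s["ee_pos"])[:2]-[.487,.0185];print(s["ee_pos"],d@[.990,-.143],d@[.143,.990])
E
```

```text
time_s: 23.08
ee_pos: [0.3436, -0.067, 0.1113]
orientation: [0.075, 0.997, 0.001, -0.001]
ft_force: [-0.1, 0.4, -2.1]
grip_width: 0.0157
grip_force: 25.0
[ 0.34362907 -0.06696401  0.11131875] -0.12971586887143594 -0.10511141504499177
```

```bash
python3 -m inch '[[[0.005,-0.0005,0.001],0,-1],[[0.009,-0.001,0],0,-1],[[0.027,-0.004,0.002],0,-1],[[0.032,-0.0045,0.006],0,-1],[[0,0,0],0,-1],[[0,0,0],0,-1],[[0,0,0],0,-1],[[0,0,0],0,-1]]' 20
python3 -m inch '[[[0,0,0],0,-1],[[0,0,0],0,-1],[[0,0,0],0,-1],[[0,0,0],0,-1]]'
python3 - <<'E'
from h import *
w=capture("wrist");cv2.imwrite("pics/n9.png",w)
im6=cv2.imread("pics/n6.png");sat=lambda i:cv2.cvtColor(i,cv2.COLOR_BGR2HSV)[...,1]
# ball spots in n6: crop (136,154),(262,154) scale .8 +(160,90); dropped balls (190,265),(208,268)
for x,y in((269,213),(370,213),(309,303),(328,304)):
    print((x,y),im6[y-3:y+4,x-3:x+4].mean((0,1)).round(),w[y-3:y+4,x-3:x+4].mean((0,1)).round())
t=capture("top");cv2.imwrite("pics/t9.png",t);print(balls("top"),balls("wrist"))
E
```

```text
time_s: 23.75
ee_pos: [0.4168, -0.0761, 0.1209]
orientation: [0.073, 0.997, 0.0, -0.0]
ft_force: [0.5, 0.9, -2.3]
grip_width: 0.0163
grip_force: 20.0
time_s: 24.08
ee_pos: [0.4174, -0.0768, 0.1213]
orientation: [0.073, 0.997, -0.0, 0.0]
ft_force: [-1.2, 0.3, -1.9]
grip_width: 0.0158
grip_force: 20.0
(269, 213) [181. 185. 192.] [193. 190. 186.]
(370, 213) [182. 185. 192.] [193. 190. 186.]
(309, 303) [ 92. 144. 217.] [ 94. 147. 221.]
(328, 304) [ 85. 134. 206.] [ 80. 127. 197.]
[([297.0, 207.0], 0.38, [0.551, 0.095])] [([502.0, 301.0], 0.56, [0.552, 0.101])]
```

```bash
python3 -m inch '[[[0,0,0.006],0,-1],[[0,0,0.008],0,-1],[[0,0,0.006],0,-1],[[0.008,0.0065,0],0,-1],[[0.008,0.0065,0],0,-1],[[0,0,-0.007],0,-1],[[0,0,-0.008],0,-1],[[0,0,0],0,-1]]' 12
python3 -m inch '[[[-0.008,0.001,0],0,-1],[[-0.008,0.001,0],0,-1],[[-0.008,0.001,0],0,-1],[[-0.008,0.001,-0.002],0,-1],[[-0.007,0.001,-0.002],0,-1],[[-0.002,0,-0.003],0,-1],[[-0.002,0,-0.003],0,-1],[[0,0,0],0,-1]]'
python3 -m inch '[[[0,0,0],0,-1],[[0,0,0.006],0,-1],[[0,0,0.012],0,-1],[[0,0,0.02],0,-1],[[0,0,0.02],0,-1],[[0,0,0.01],0,-1],[[0,0,0],0,-1],[[0,0,0],0,-1]]' 20
python3 - <<'E'
from h import *
w=capture("wrist");cv2.imwrite("pics/n10.png",w);print(offs(w))
print("step",[(np.round(a["xy"]).tolist(),round(a["p"],2),np.round(onz("wrist",a["xy"],0),3).tolist()) for a in spotter.place_of("step","wrist")[:1]])
t=cv2.imread("pics/top0.png")
# step top corners by colour segmentation in top view
r=t[160:250,395:480];h=cv2.cvtColor(r,cv2.COLOR_BGR2HSV)
print(h[45,40],h[5,2],h[60,60],h[85,80])
print([ (np.round(a["rect"]).tolist(),round(a["p"],2)) for a in (capture("top") is not None and spotter.search_frame("step","top"))[:1]])
# from v2 crop corners (592,127),(718,142),(708,265),(580,250)
C=[onz("top",(160+u*.425,120+v*.425),.06) for u,v in((592,127),(718,142),(708,265),(580,250))]
print(np.round(C,3).tolist(),np.mean(C,0),[np.linalg.norm(C[i]-C[i-1]).round(3) for i in range(4)])
E
```

```text
time_s: 24.95
ee_pos: [0.4339, -0.0634, 0.125]
orientation: [0.073, 0.997, 0.0, 0.0]
ft_force: [1.5, -0.0, -0.1]
grip_width: 0.016
grip_force: 12.0
time_s: 25.62
ee_pos: [0.3889, -0.0586, 0.1169]
orientation: [0.073, 0.997, -0.0, -0.001]
ft_force: [-3.1, 0.5, 9.6]
grip_width: 0.0165
grip_force: 12.0
time_s: 26.28
ee_pos: [0.3897, -0.0587, 0.1836]
orientation: [0.073, 0.997, -0.0, -0.0]
ft_force: [-0.7, -0.3, -2.0]
grip_width: 0.016
grip_force: 20.0
('calib', array([ 0.0005, -0.0341,  0.045 ]), np.float64(0.5), 'match', 0.82, np.float64(1.045), 'dx,dy,dz', array([ 0.0054,  0.0002, -0.0651]), np.float64(0.2))
step [([118.0, 329.0], 0.57, [0.55, -0.371, 0.0])]
[  9 126 101] [ 14 118 164] [ 12 125  96] [ 14 120 147]
[([406.0, 173.0, 465.0, 234.0], 0.73)]
[[0.649, -0.292, 0.06], [0.623, -0.469, 0.06], [0.45, -0.443, 0.06], [0.475, -0.266, 0.06]] [ 0.54917201 -0.36735217  0.06      ] [np.float64(0.176), np.float64(0.179), np.float64(0.175), np.float64(0.179)]
```

```bash
python3 -m inch '[[[0.008,-0.0154,0],0,-1],[[0.016,-0.0308,0],0,-1],[[0.0192,-0.036,0],0,-1],[[0.0192,-0.036,0],0,-1],[[0.0192,-0.036,0],0,-1],[[0.0192,-0.036,0],0,-1],[[0.0192,-0.036,0],0,-1],[[0.016,-0.031,0],0,-1]]' 20
python3 -m inch '[[[0.0128,-0.0246,0],0,-1],[[0.008,-0.0154,0],0,-1],[[0.0032,-0.0062,0],0,-1],[[0,0,0],0,-1],[[0,0,0],0,-1]]'
python3 - <<'E'
from h import *
w=capture("wrist");cv2.imwrite("pics/n11.png",w)
print("step",[(np.round(a["xy"]).tolist(),round(a["p"],2),np.round(onz("wrist",a["xy"],0),3).tolist()) for a in spotter.place_of("step","wrist")[:1]])
t=capture("top");cv2.imwrite("pics/t11.png",t);print([(np.round(a["xy"]).tolist(),np.round(onz("top",a["xy"],0),3).tolist()) for a in spotter.place_of("step","top")[:1]]);print(balls("top"))
s=capture("scene");print(balls("scene"))
E
```

```text
time_s: 27.15
ee_pos: [0.5269, -0.3181, 0.1822]
orientation: [0.074, 0.997, 0.001, -0.001]
ft_force: [-0.1, 0.6, -2.4]
grip_width: 0.0157
grip_force: 20.0
time_s: 27.57
ee_pos: [0.5499, -0.3611, 0.1827]
orientation: [0.073, 0.997, 0.001, -0.001]
ft_force: [-0.1, 0.2, -1.4]
grip_width: 0.0157
grip_force: 20.0
step [([564.0, 132.0], 0.39, [0.527, -0.07, 0.0])]
[([431.0, 204.0], [0.554, -0.366, 0.0])]
[([298.0, 208.0], 0.4, [0.55, 0.092])]
[]
```

```bash
python3 -m inch '[[[0,-0.004,-0.01],0,-1],[[0,-0.002,-0.016],0,-1],[[0,0,-0.014],0,-1],[[0,0,-0.007],0,-1],[[0,0,-0.005],0,-1],[[0,0,-0.004],0,-1],[[0,0,0],0,-1],[[0,0,0],0,-1]]' 12
python3 - <<'E'
from h import *
w=capture("wrist");cv2.imwrite("pics/n12.png",w);print(offs(w))
E
```

```text
time_s: 28.58
ee_pos: [0.551, -0.3684, 0.1285]
orientation: [0.073, 0.997, -0.0, 0.0]
ft_force: [1.1, -0.2, -2.4]
grip_width: 0.0162
grip_force: 12.0
('calib', array([ 0.0005, -0.0343,  0.0449]), np.float64(0.6), 'match', 0.982, np.float64(1.045), 'dx,dy,dz', array([ 0.0054,  0.0002, -0.0651]), np.float64(0.3))
```

```bash
python3 -m inch '[[[0,0,-0.002],0,-1],[[0,0,-0.002],0,-1],[[0,0,0],0,-1],[[0,0,0],0,-1]]' 8
```

```text
time_s: 28.97
ee_pos: [0.5514, -0.3687, 0.1261]
orientation: [0.073, 0.997, -0.001, 0.001]
ft_force: [-1.3, 1.1, 5.5]
grip_width: 0.0156
grip_force: 8.0
```

```bash
python3 -m inch '[[[0,0,-0.001],0,-1],[[0,0,0],0,-0.2],[[0,0,0],0,-0.2],[[0,0,0],0,-0.2],[[0,0,0],0,-0.2],[[0,0,0],0,-0.2],[[0,0,0.005],0,-0.2],[[0,0,0.015],0,-0.2]]' 8
python3 -m inch '[[[0,0,0.03],0,-0.2],[[0,0,0.04],0,-0.2],[[0,0,0.04],0,0],[[-0.01,0.03,0.03],0,0],[[-0.015,0.04,0],0,0],[[-0.015,0.04,0],0,0],[[-0.015,0.04,0],0,0],[[-0.015,0.04,0],0,0]]'
python3 - <<'E'
from h import *
w=capture("wrist");cv2.imwrite("pics/n13.png",w);t=capture("top");cv2.imwrite("pics/t13.png",t);s=capture("scene");cv2.imwrite("pics/s13.png",s)
for n in("shaker","shaker_grip","shaker_hook"):
  r=[]
  for c in("wrist","top","scene"):
    q=spotter.place_of(n,c)
    if q: r.append(ray(c,q[0]["xy"])); print(n,c,np.round(q[0]["xy"]).tolist(),round(q[0]["p"],2),onz(c,q[0]["xy"],.06 if n=="shaker" else .136 if n=="shaker_grip" else .116).round(3))
for n in("bay_right","bay_middle","bay_left"): print(n,proj("wrist",{"bay_right":[.472,-.0845,.006],"bay_middle":[.487,.0185,.006],"bay_left":[.502,.121,.006]}[n]).round())
print(balls("wrist"),balls("top"))
E
```

```text
time_s: 29.63
ee_pos: [0.5489, -0.3667, 0.1403]
orientation: [0.073, 0.997, 0.002, -0.002]
ft_force: [-0.2, 0.3, -0.2]
grip_width: 0.0376
grip_force: 0.0
time_s: 30.3
ee_pos: [0.4817, -0.1819, 0.2823]
orientation: [0.074, 0.997, -0.0, 0.001]
ft_force: [-0.1, 0.3, 1.1]
grip_width: 0.047
grip_force: 0.0
shaker wrist [200.0, 245.0] 0.94 [ 0.552 -0.367  0.06 ]
shaker top [439.0, 208.0] 0.95 [ 0.534 -0.376  0.06 ]
shaker scene [296.0, 142.0] 0.68 [ 0.547 -0.364  0.06 ]
shaker_grip wrist [173.0, 271.0] 0.96 [ 0.55  -0.372  0.136]
shaker_grip top [442.0, 199.0] 0.66 [ 0.553 -0.37   0.136]
shaker_grip scene [294.0, 126.0] 0.93 [ 0.552 -0.363  0.136]
shaker_hook top [434.0, 219.0] 0.57 [ 0.492 -0.345  0.116]
shaker_hook scene [309.0, 124.0] 0.7 [ 0.486 -0.372  0.116]
bay_right [384. 157.]
bay_middle [453. 157.]
bay_left [522. 156.]
[([510.0, 193.0], 0.69, [0.553, 0.098])] [([296.0, 209.0], 0.35, [0.545, 0.097]), ([325.0, 225.0], 0.31, [0.49, 0.001])]
```

```bash
python3 - <<'E'
from h import *
w=cv2.imread("pics/n13.png");x0,y0=330,100
r=cv2.resize(w[y0:225,x0:600],None,fx=4,fy=4,interpolation=cv2.INTER_CUBIC)
for ch,nm in((r[...,2],"red"),(cv2.cvtColor(r,6),"gray")):
  for p2 in(22,16):
    c=cv2.HoughCircles(cv2.GaussianBlur(ch,(5,5),0),cv2.HOUGH_GRADIENT,1,35,param1=80,param2=p2,minRadius=20,maxRadius=34)
    print(nm,p2)
    if c is None: continue
    for x,y,rad in c[0]:
        P=onz("wrist",(x0+x/4,y0+y/4),.016);d=P[:2]-[.487,.0185];u,v=d@[.990,-.143],d@[.143,.990]
        if abs(u)<.066 and abs(v)<.156: print("  trough xy %.3f %.3f"%(u,v),"r %.1f"%(rad/4))
E
```

```text
red 22
  trough xy 0.054 -0.011 r 5.6
red 16
  trough xy 0.053 -0.011 r 5.6
  trough xy 0.054 -0.115 r 5.2
  trough xy 0.053 -0.091 r 5.6
gray 22
gray 16
```

```bash
python3 -m inch '[[[0,0,0],0,0],[[0,0,0],0,0],[[0,0,0],0,0]]' >/dev/null; python3 -c "
from rig import manip; print(manip.close_job())"
```

```text
the job is handed in; nothing more can be done
None
```

The job is handed in after about 30.5 s on the robot's clock: two balls are in each of the three bays and the empty shaker stands upright near the middle of the wooden step. The right bay's two balls were confirmed only by circle detection. Between nods I stood the shaker on the work surface twice to regrip it.

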